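# Shut the spice mill's drawer, mesh its turning key and hold it pressed in

## Task

Make the hand spice mill ready to grind: first push its drawer fully shut, then lift the red-handled key out of its parking stand and fit its cross-shaped splines into the coupling on top of the mill, turning the key until they mesh and it slides fully home. Then press the key down against the coupling's spring as far as it goes and finish like that, still holding the key and pressing it down; do not let go. Leave the other things on the counter where they are.

Things in the scene. Friction and masses are not known exactly. Their poses are not given: they have to be found in the camera images.
- mill: hand spice mill, a white box 170 mm deep (x), 150 mm wide (y), 79 mm tall, fixed to the counter; origin at the centre of its underside; its front with the drawer looks to its -x. On top, 20 mm behind the centre (at x +20 mm), stands the coupling inside a fixed grey collar of 72 mm outside diameter whose rim is 94 mm above the counter.
- drawer_front (a point): centre of the outer face of the mill's grey drawer front, 142 mm wide, 46 mm tall (12 to 58 mm above the counter), 8 mm proud of the box when shut. In its middle a pull bar 60 mm wide, 10 mm tall, stands 10 mm farther out, 46 mm above the counter. Site axes: x into the mill, the way the drawer shuts; z up.
- drawer (a joint): how far the drawer stands open in m: 0 shut, 0.065 fully open. It slides with about 2 N of friction, stays where it is left and shuts against a stop.
- coupling_mouth (a point): centre of the top face of the mill's coupling: an aluminium block about 35 mm square cut by a cross of two slots along the point's x and y axes, 7.2 mm wide, 19 mm deep, open at the top; z up. Its top is 106 mm above the counter with the spring released. It turns about z only against stiff friction (0.3 N m), so it keeps its angle while a key is turned on it.
- plunger (a joint): how far the coupling is pressed down against its spring, in m: 0 released, 0.008 at its stop. The spring takes about 6 N to start and 10 N at the stop.
- key_grip (a point): centre of the key's red grip, a bar 46 mm long (x), 20 mm thick (y), 35 mm tall (z), upright at the start. Below it a steel neck 16 mm across, 14 mm long, then a flange 44 mm across, 6 mm thick, its underside 37.5 mm below this point, then the splines, their foot 55.5 mm below this point. Mass about 0.18 kg.
- key_shoulder (a point): centre of the underside of the key's flange; same axes as the grip, z up along the stem. Below it the splines: a cross of two steel blades along x and y, each 30 mm long, 5 mm thick, 18 mm tall, foot edges rounded. They fit the coupling's slots at any quarter turn; when the key is home this point meets coupling_mouth.
- stand: fixed grey parking stand: a disc 92 mm across with a round tube 54 to 60 mm across and 40 mm tall in its middle; origin at the centre of its underside. The key stands upright in the tube, at any angle, flange resting on the rim, splines 18 mm deep in the hole.
- pot: small open steel pot, 130 mm across, 85 mm tall; origin at the underside. Leave alone.
- jug: glass measuring jug with a handle, 96 mm across, 120 mm tall; origin at the underside. Leave alone.
- shaker: plastic salt shaker with white twist top, 44 mm across, 75 mm tall; origin at the underside. Leave alone.
- turner: wooden turner lying flat along its x axis, 285 mm long, 60 mm wide, 10 mm thick; origin at the underside. Leave alone.
- lifter: orange silicone lid lifter lying along its x axis, 150 mm long, 50 mm wide, 26 mm tall; origin at the underside. Leave alone.
- spice_jar: amber spice jar, 48 mm across, 85 mm tall; origin at the underside. Leave alone.
Not all that is in view belongs to the job. Of the things that look like the part that bears key_grip, the smallest one is meant.

How it is judged:
On the way, in this order (a step that is already met when the one before it is completed fails the run):
1. the drawer of the mill is fully shut (value of joint drawer below 0.004 m), for 0.2 s.
2. the key is lifted out of its stand in the gripper (z of key_shoulder in the frame of stand above 0.062 m and contact force between the fingers and key above 0.5 N), for 0.1 s.
3. the splines of the key are meshed and the key is fully home in the coupling (z of key_shoulder in the frame of coupling_mouth below 0.004 m and horizontal distance between key_shoulder and coupling_mouth below 0.004 m and angle between key_shoulder's own z axis and vertical below 0.08 rad), for 0.2 s.
At the end, for the whole second after the job is handed in: drawer within 4 mm of shut; key upright (within 0.08 rad), centred within 4 mm and its flange within 4 mm of the coupling's top; coupling pressed down more than 6 of its 8 mm; the fingers still on the key (all of step 3 and value of joint drawer below 0.004 m and value of joint plunger above 0.006 m and contact force between the fingers and key above 1 N); the arm keeps its last pose, push and grip.
It fails at once if one of the other things on the counter is moved more than 40 mm (distance of any of pot, jug, shaker, turner, lifter, spice_jar from where it was at the start of the episode above 0.04 m).
It also fails if it takes over 58 s, if anything falls off the work surface, if the arm or the gripper's body presses on something with over 40 N, if the wrist force passes 120 N, or if a joint passes its speed limit or range.

## Robot

A 6-joint arm with a two-finger parallel gripper is mounted at the origin on the work surface. World frame = base frame: x ahead of the robot, y to its left, z up, the work surface at z = 0. Lengths are in m, angles in rad, forces in N, time in s.
With the tool pointing down it reaches from about 0.425 to 0.95 m from the base axis. Payload 3.5 kg.
Tool frame: the origin (TCP) lies at the very end of the fingers, on their centre line; the grasp point (between the pads) lies 19 mm behind it; z points along the fingers, y is the direction in which the jaws open and shut (so a half turn about z gives the same grasp; the last joint's range is limited). The gripper opens to 85 mm and grips with 20 to 120 N. Pads are 22 mm wide; open, the fingers measure 114 mm over their backs; the gripper's body (76 mm by 85 mm) begins 54 mm behind the grasp point. The pads swing forward as they close: fully open they stand 13 mm farther back than shut.
Start: joints at [1.12, 0.286, 1.577, -0, 1.279, -0.15], TCP at [0.2, 0.645, 0.231] pointing down, gripper open.
Joint ranges: [-2.77, 2.77], [-0.9, 2.22], [0.21, 2.48], [-1.53, 4.67], [0.24, 2.81], [-2.84, 2.84]. Speed limits (rad/s): [2.79, 2.79, 3.14, 3.14, 3.14, 3.14].

## Interface

Orientations are given as a unit quaternion [x, y, z, w].
In Python, from plant import ctrl, imaging gives the robot as it stands.
- The arm moves only by the shell command python3 -m creep 'ROWS' [OPENING] [FORCE]. ROWS is JSON, one flat list of numbers, 4 for each row, row after row: the shift along the tool's x, y, z in units of 25 mm (1.0 is 25 mm), then the turn about the tool's z in units of 5 degrees (1.0 is 5 degrees). A call has 1 to 20 rows; each row is the pose to reach, as a shift and turn from the pose commanded when the call began, along the tool's axes at that moment; what a row does not reach only later rows make up. A row lasts 1/12 s, in which the tool goes at most 41.7 mm and 7.16 degrees, less where a joint would pass 70% of its speed; a pose out of reach is approached as far as the arm can. A call with a gripper value outside its range is refused whole. OPENING is the closure in counts, from 0 (fully open) to 255 (shut), set as the call begins (- or left out, the last holds). The fingers move at their own pace and stop on an object; FORCE is the grip in N (left out, the last holds). Time passes only in rows, so rows that repeat a pose let the fingers close. It gives the time, the measured TCP pose, the force and the opening at its end, in the units of the state.
- ctrl.get_state(): the state, without advancing time (a new reading comes with each control period).
- imaging.read_camera(name): name is "scene" or "side" or "wrist"; returns the picture (384x512x3 uint8, red, green, blue); there is no depth.
- imaging.camera_info(name): a dict with "intrinsics" (3x3 intrinsics, pixels), "origin" and "attitude" of the camera in the world. Camera axes: x right, y down, z forward; pixel columns grow to the right and rows downward; lengths in m; the calibration is good to about 2 mm. A picture is of the moment at which its call begins: read the wrist's pose just before it. camera_info takes no time and is no camera call; for the wrist camera it gives the pose at the moment of the call.
- ctrl.sign_off(): hands the job in, once; it reports no verdict.
Trained networks look in the newest picture that a camera, given by its name, has taken for a name from the list of things; names that differ only in an ending like _2 or _b are one class to them, and where a whole thing is asked for, a point or a joint stands for the part that bears it (a point fixed in the world has none). Each returns a list of dicts, best first, with "p" (0 to 1); they miss things now and then, are a little off and sometimes report something else, mostly with a low value. They report only what shows in the picture. A call takes as long as a camera call. They do not tell look-alikes from the thing itself.
- imaging.silhouettes(camera, name): "mask" (384x512 bool, what is visible of it) and "uv" ([column, row] in pixels, amid what is visible of it).
The state is a dict: "time": time; "qpos": joint angles; "dq": joint speeds; "joint_efforts": joint torques, N m; "eef_pos": TCP position; "tcp_rot": TCP orientation; "contact_force": force on the tool from outside, world axes, zero at the start; "wrist_torque": the same for the moment, N m; "opening": opening from 0.0 (shut) to 1.0 (fully open).
Only numpy, scipy, OpenCV 4.12 (cv2) and the standard library are available. Lean on these libraries where they do the work, as an engineer would, in place of code of your own. Each camera call takes 0.05 s, during which the arm holds its last target.

## Working session

There is one attempt and no reset: what is moved stays moved. The work goes in short steps, Python scripts to look and compute and a shell command to move; the robot and the scene stay as the last step left them, time stands still between calls to the robot, and variables do not carry over. Pictures are saved under pics/ and viewed, and the job is handed in when it is done.

```bash
ls; mkdir -p pics; python3 - <<'E'
from plant import ctrl, imaging
import cv2
s=ctrl.get_state(); print(s)
for c in ("scene","side","wrist"):
    i=imaging.camera_info(c); print(c,i)
    cv2.imwrite(f"pics/{c}0.png",imaging.read_camera(c)[:,:,::-1])
E
```

```text
pics
{'time': 0.0, 'qpos': array([ 1.12001064e+00,  2.87224514e-01,  1.57816065e+00,  1.82043386e-05,
        1.27860033e+00, -1.50001326e-01]), 'dq': array([-0.00046895,  0.00156339, -0.00072896,  0.00091609, -0.00155003,
       -0.00067536]), 'joint_efforts': array([ 9.75404146e-04, -4.06003010e+01, -2.92617452e+01, -1.35443138e-04,
        5.92875367e-03,  1.84201821e-05]), 'eef_pos': array([0.1996639 , 0.64411364, 0.22991679]), 'tcp_rot': array([ 1.49828393e-01,  9.88711293e-01, -1.14026236e-03, -3.62337865e-04]), 'contact_force': array([ 0.22703984, -0.07768077,  0.16855266]), 'wrist_torque': array([-0.01965794,  0.03529644,  0.02473578]), 'opening': 1.0005373229265564}
scene {'intrinsics': array([[434.12912231,   0.        , 257.5611183 ],
       [  0.        , 434.12912231, 190.82545974],
       [  0.        ,   0.        ,   1.        ]]), 'origin': array([1.06888514, 0.94000494, 0.89188597]), 'attitude': array([ 0.20801774,  0.87297136, -0.42650539, -0.11288392])}
side {'intrinsics': array([[463.36968544,   0.        , 252.01476663],
       [  0.        , 463.36968544, 192.70170546],
       [  0.        ,   0.        ,   1.        ]]), 'origin': array([-0.07952039, -1.01849731,  1.18354873]), 'attitude': array([ 0.87274347, -0.25438998,  0.11086343, -0.40163899])}
wrist {'intrinsics': array([[282.32229791,   0.        , 257.73796436],
       [  0.        , 282.32229791, 188.99258583],
       [  0.        ,   0.        ,   1.        ]]), 'origin': array([0.1266666 , 0.6663798 , 0.37294174]), 'attitude': array([0.79580365, 0.58628752, 0.08832507, 0.12313475])}
```

View pics/scene0.png

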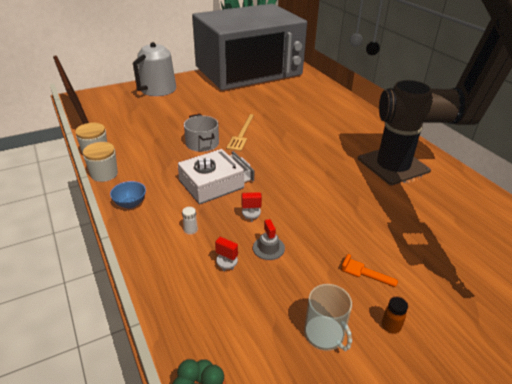

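View pics/side0.png

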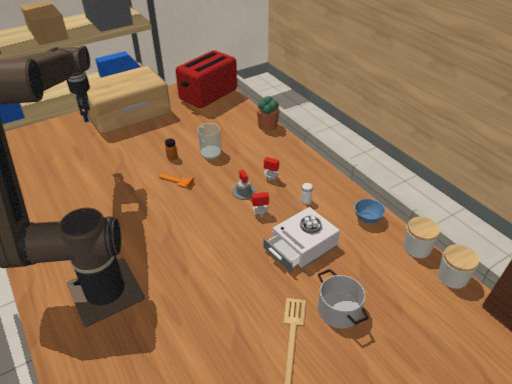

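View pics/wrist0.png

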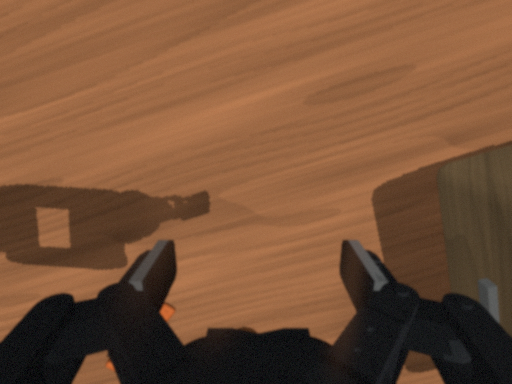

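Red-handled candidates in the scene picture are (251,204), (227,252) and (268,240). Only the third stands in a grey disc stand, and it looks the smallest. I'll enlarge to confirm.

```bash
cat > h.py <<'E'
import numpy as np, cv2
from scipy.spatial.transform import Rotation as R
from plant import ctrl, imaging
def cam(c):
    i=imaging.camera_info(c); return i["intrinsics"],np.array(i["origin"]),R.from_quat(i["attitude"]).as_matrix()
def proj(P,C):
    K,o,A=C; p=(np.atleast_2d(P)-o)@A; p=p@K.T; return p[:,:2]/p[:,2:]
def ray(uv,C):
    K,o,A=C; d=A@np.linalg.solve(K,[uv[0],uv[1],1.]); return o,d/np.linalg.norm(d)
def plane(uv,z,C):
    o,d=ray(uv,C); return o+d*(z-o[2])/d[2]
def tri(u1,C1,u2,C2):
    A=np.zeros((3,3));b=np.zeros(3)
    for u,C in((u1,C1),(u2,C2)):
        o,d=ray(u,C);M=np.eye(3)-np.outer(d,d);A+=M;b+=M@o
    return np.linalg.solve(A,b)
E
python3 - <<'E'
from h import *
import cv2
for c,(x,y,w,h) in {"scene":(165,140,130,140),"side":(220,145,130,130)}.items():
    im=cv2.imread(f"pics/{c}0.png")[y:y+h,x:x+w]
    cv2.imwrite(f"pics/{c}0c.png",cv2.resize(im,None,fx=4.2,fy=4.2,interpolation=cv2.INTER_CUBIC))
    imaging.read_camera(c)
    for n in ("key_grip","stand","mill","drawer_front"):
        for r in imaging.silhouettes(c,n): print(c,n,round(r["p"],2),r["uv"],r["mask"].sum())
E
```

```text
scene key_grip 0.92 [223.7, 255.1] 630
scene key_grip 0.77 [252.1, 204.7] 522
scene key_grip 0.71 [269.4, 233.4] 281
scene stand 0.86 [271.0, 246.2] 473
scene mill 0.63 [214.3, 174.5] 2855
scene drawer_front 0.75 [246.1, 166.6] 293
side key_grip 0.61 [271.4, 166.7] 266
side key_grip 0.56 [261.0, 202.4] 342
side key_grip 0.49 [241.1, 177.7] 126
side key_grip 0.33 [206.3, 140.1] 730
side stand 0.57 [245.4, 191.0] 257
side mill 0.58 [302.7, 237.8] 2954
side drawer_front 0.95 [282.7, 250.5] 745
```

View pics/scene0c.png

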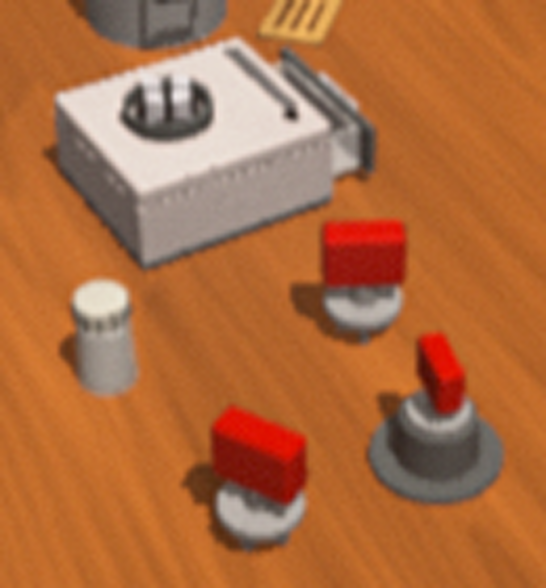

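View pics/side0c.png

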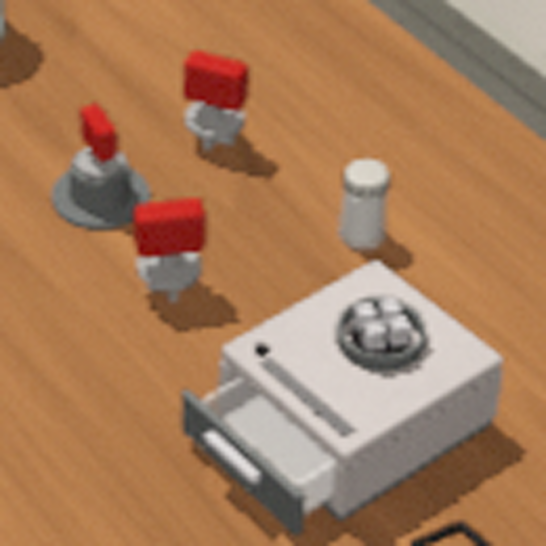

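```bash
cat > fit.py <<'E'
from h import *
from scipy.optimize import least_squares
S,D=cam("scene"),cam("side")
f=lambda l,o:np.array(l)/4.2+np.array(o)-0.4
sc=f([(330,128),(137,192),(55,98),(237,38)],(165,140))
sd=f([(222,350),(376,263),(502,357),(343,450)],(220,145))
# local order: front-? corners
for z in zip(sc,sd):
    print("tri",tri(z[0],S,z[1],D).round(4))
def corners(p,sg):
    c,s=np.cos(p[2]),np.sin(p[2]); 
    L=np.array([(-.085,sg*.075),(.085,sg*.075),(.085,-sg*.075),(-.085,-sg*.075)])
    return np.c_[L@np.array([[c,s],[-s,c]])+p[:2],np.full(4,.079)]
for sg in(1,-1):
  for y0 in (-2,-1,0,1,2,3):
    r=least_squares(lambda p:np.r_[(proj(corners(p,sg),S)-sc).ravel(),(proj(corners(p,sg),D)-sd).ravel()],[.6,0.2,y0])
    if r.cost<200: print(sg,r.x.round(4),r.cost,r.fun.round(1))
print("coll",tri(f((167,107),(165,140)),S,f((383,330),(220,145)),D).round(4))
print("keytri",tri((269.4,233.4),S,(241.1,177.7),D).round(4))
# disc ellipse
print("disc", plane(f((436,452),(165,140)),.004,S).round(4),plane(f((101,189),(220,145)),.004,D).round(4))
E
python3 fit.py
```

```text
tri [ 0.5581 -0.1141  0.0738]
tri [ 0.724  -0.1     0.0751]
tri [ 0.7386 -0.2432  0.0765]
tri [ 0.5733 -0.2568  0.0795]
1 [ 0.6483 -0.1782  0.0922] 5.703667306336571 [ 0.9 -1.  -0.1 -0.1 -0.7 -0.8  0.8 -0.5 -0.6 -1.4 -0.  -1.8  0.7 -0.3
  0.6  1.1]
1 [ 0.6483 -0.1782  0.0922] 5.703667306336231 [ 0.9 -1.  -0.1 -0.1 -0.7 -0.8  0.8 -0.5 -0.6 -1.4 -0.  -1.8  0.7 -0.3
  0.6  1.1]
1 [ 0.6483 -0.1782  0.0922] 5.7036673063368255 [ 0.9 -1.  -0.1 -0.1 -0.7 -0.8  0.8 -0.5 -0.6 -1.4 -0.  -1.8  0.7 -0.3
  0.6  1.1]
1 [ 0.6483 -0.1782  0.0922] 5.7036673063361345 [ 0.9 -1.  -0.1 -0.1 -0.7 -0.8  0.8 -0.5 -0.6 -1.4 -0.  -1.8  0.7 -0.3
  0.6  1.1]
1 [ 0.6483 -0.1782  0.0922] 5.703667306336069 [ 0.9 -1.  -0.1 -0.1 -0.7 -0.8  0.8 -0.5 -0.6 -1.4 -0.  -1.8  0.7 -0.3
  0.6  1.1]
1 [ 0.6483 -0.1782  0.0922] 5.70366730633627 [ 0.9 -1.  -0.1 -0.1 -0.7 -0.8  0.8 -0.5 -0.6 -1.4 -0.  -1.8  0.7 -0.3
  0.6  1.1]
coll [ 0.6696 -0.1767  0.0884]
keytri [0.6175 0.1824 0.0644]
disc [0.6181 0.1744 0.004 ] [0.6217 0.18   0.004 ]
```

```bash
cat >> h.py <<'E'
def yaw():
    M=R.from_quat(ctrl.get_state()["tcp_rot"]).as_matrix(); return np.degrees(np.arctan2(M[1,0],M[0,0]))
def units(p,yawdeg=None):
    s=ctrl.get_state();M=R.from_quat(s["tcp_rot"]).as_matrix()
    d=M.T@(np.array(p)-s["eef_pos"])/.025
    y=yaw(); t=0 if yawdeg is None else -((yawdeg-y+180)%360-180)/5
    print("units",d.round(3),"turn",round(t,3),"| t",round(s["time"],2),"pos",s["eef_pos"].round(4),"yaw",round(y,2),"F",s["contact_force"].round(1),"open",round(s["opening"],3))
E
python3 -c "
from h import *
units((.6,.2,.25),185.3)
print(cam('wrist')[2][:,2])"
```

```text
units [-20.553 -12.248  -0.746] turn -4.507 | t 0.65 pos [0.2    0.6447 0.2314] yaw 162.76 F [ 0.5 -1.2  0.2] open 1.001
[ 0.28589115 -0.0905019  -0.95397886]
```

```bash
python3 -m creep '[-20.5,-12.2,-0.8,-4.5,-20.5,-12.2,-0.8,-4.5,-20.5,-12.2,-0.8,-4.5,-20.5,-12.2,-0.8,-4.5,-20.5,-12.2,-0.8,-4.5,-20.5,-12.2,-0.8,-4.5,-20.5,-12.2,-0.8,-4.5,-20.5,-12.2,-0.8,-4.5,-20.5,-12.2,-0.8,-4.5,-20.5,-12.2,-0.8,-4.5,-20.5,-12.2,-0.8,-4.5,-20.5,-12.2,-0.8,-4.5,-20.5,-12.2,-0.8,-4.5,-20.5,-12.2,-0.8,-4.5,-20.5,-12.2,-0.8,-4.5,-20.5,-12.2,-0.8,-4.5,-20.5,-12.2,-0.8,-4.5]'; python3 - <<'E'
from h import *
units((.44,-.195,.25),185.3)
np.save("wc.npy",np.array(cam("wrist"),dtype=object),allow_pickle=True)
cv2.imwrite("pics/w1.png",imaging.read_camera("wrist")[:,:,::-1])
for n in("key_grip","stand"):
    for r in imaging.silhouettes("wrist",n): print(n,round(r["p"],2),r["uv"],r["mask"].sum())
E
```

```text
time: 2.07
eef_pos: [0.5993, 0.201, 0.2511]
tcp_rot: [-0.045, 0.999, 0.0, -0.0]
contact_force: [0.3, 0.3, 0.2]
opening: 0.996
units [  7.768 -15.205   0.041] turn -0.029 | t 2.07 pos [0.5993 0.201  0.2511] yaw -174.84 F [0.3 0.3 0.2] open 0.996Traceback (most recent call last):
  File "<stdin>", line 3, in <module>
ValueError: could not broadcast input array from shape (3,3) into shape (3,)
```

```bash
python3 - <<'E'
from h import *
C=cam("wrist"); print(C[1])
cv2.imwrite("pics/w1.png",imaging.read_camera("wrist")[:,:,::-1])
import pickle; pickle.dump(C,open("w1.pkl","wb"))
for n in("key_grip","stand"):
    for r in imaging.silhouettes("wrist",n): print(n,round(r["p"],2),r["uv"],r["mask"].sum())
E
```

```text
[0.52307035 0.19336834 0.3940263 ]
key_grip 0.68 [233.0, 178.7] 1229
key_grip 0.63 [235.8, 272.4] 2155
stand 0.75 [242.2, 155.3] 2030
```

View pics/w1.png

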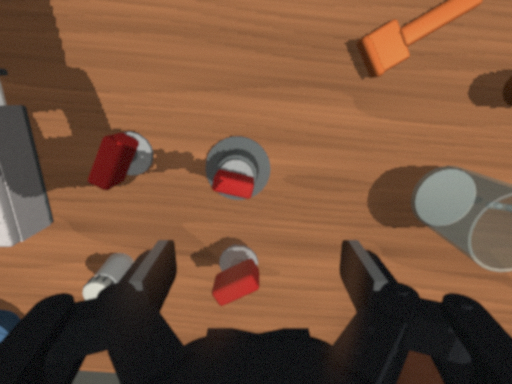

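Three red-handled things show: (113,162), (233,184) and (236,283). The meant one is (233,184), which stands in the grey disc and is the smallest. Next is an enlarged crop.

```bash
python3 - <<'E'
import cv2
im=cv2.imread("pics/w1.png")[110:320,70:300]
cv2.imwrite("pics/w1c.png",cv2.resize(im[:110],None,fx=3.4,fy=3.4,interpolation=cv2.INTER_CUBIC))
im=cv2.imread("pics/w1.png")[125:210,195:280]
cv2.imwrite("pics/w1d.png",cv2.resize(im,None,fx=7,fy=7,interpolation=cv2.INTER_CUBIC))
E
```

```text
(no output)
```

View pics/w1d.png

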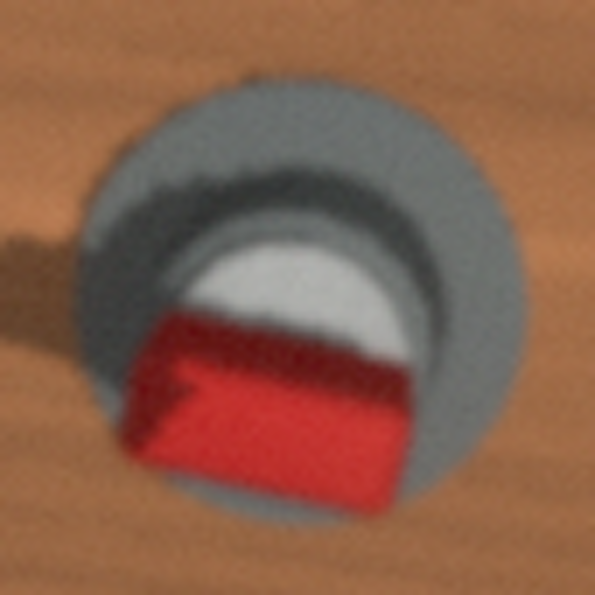

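It is the key in the stand, with a 46×20 grip; the flange sits on the tube rim. The top-face corners are clear, so I'll measure the grip pose from them.

```bash
python3 - <<'E'
from h import *
import pickle
C=pickle.load(open("w1.pkl","rb"))
q=np.array([(178,352),(410,403),(380,515),(130,457)])/7+np.array([195,125])-.43
for z in(.085,.095):
    P=np.array([plane(u,z,C) for u in q])[:,:2]
    print(z,P.round(4).tolist(),P.mean(0).round(4),[np.linalg.norm(P[i]-P[i-1]).round(4) for i in range(4)],
     "ang",[np.degrees(np.arctan2(*(P[b]-P[a])[::-1])).round(1) for a,b in((1,0),(2,3),(0,3),(1,2))])
ctr=np.array((300,300))/7+np.array([195,125])-.43
print("disc",plane(ctr,.004,C))
S,D=cam("scene"),cam("side")
f=lambda l,o:np.array(l)/4.2+np.array(o)-0.4
print(proj([.6195,.178,.095],S),proj([.6195,.178,.095],D))
# drawer opening: front face top corners in side view
for u in((190,397),(302,490)): print("dfr",plane(f(u,(220,145)),.058,D).round(4))
for u in((285,52),(370,125)): print("dfr",plane(f(u,(165,140)),.058,S).round(4))
E
```

```text
0.085 [[0.6065, 0.1577], [0.6117, 0.1957], [0.6313, 0.1924], [0.625, 0.1507]] [0.6186 0.1741] [np.float64(0.0197), np.float64(0.0384), np.float64(0.0199), np.float64(0.0421)] ang [np.float64(-97.8), np.float64(-98.7), np.float64(-20.7), np.float64(-9.6)]
0.095 [[0.6038, 0.1589], [0.6088, 0.1956], [0.6278, 0.1924], [0.6217, 0.1521]] [0.6155 0.1748] [np.float64(0.0191), np.float64(0.0371), np.float64(0.0193), np.float64(0.0408)] ang [np.float64(-97.8), np.float64(-98.7), np.float64(-20.7), np.float64(-9.6)]
disc [0.61534502 0.17237059 0.004     ]
[[269.72942275 224.50580198]] [[242.88440963 171.84545544]]
dfr [ 0.516  -0.1307  0.058 ]
dfr [ 0.534  -0.2569  0.058 ]
dfr [ 0.5339 -0.2521  0.058 ]
dfr [ 0.5179 -0.1246  0.058 ]
```

```bash
python3 -m creep '[7.5,-15.2,0,0,7.5,-15.2,0,0,7.5,-15.2,0,0,7.5,-15.2,0,0,7.5,-15.2,0,0,7.5,-15.2,0,0,7.5,-15.2,0,0,7.5,-15.2,0,0,7.5,-15.2,0,0,7.5,-15.2,0,0,7.5,-15.2,0,0,7.5,-15.2,0,0,7.5,-15.2,0,0]' 255 40; python3 - <<'E'
from h import *
units((.449,-.196,.035),185.3)
C=cam("wrist"); print(C[1])
cv2.imwrite("pics/w2.png",imaging.read_camera("wrist")[:,:,::-1])
E
```

```text
time: 3.3
eef_pos: [0.4474, -0.1929, 0.2513]
tcp_rot: [-0.046, 0.999, 0.0, 0.0]
contact_force: [0.3, -0.3, -0.5]
opening: -0.001
units [-0.049 -0.137  8.654] turn -0.002 | t 3.3 pos [ 0.4474 -0.1929  0.2513] yaw -174.71 F [ 0.3 -0.3 -0.5] open -0.001
[ 0.371053   -0.20080317  0.39419077]
```

View pics/w2.png

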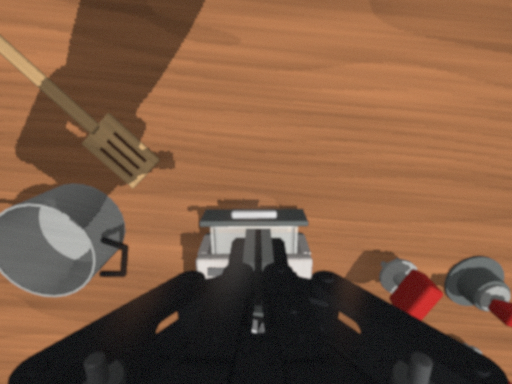

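```bash
python3 -m creep '[0,-0.1,8.6,0,0,-0.1,8.6,0,0,-0.1,8.6,0,0,-0.1,8.6,0,0,-0.1,8.6,0,0,-0.1,8.6,0,0,-0.1,8.6,0,-0.8,-0.1,8.6,0,-1.4,-0.1,8.6,0,-1.8,-0.1,8.6,0,-2.1,-0.1,8.6,0,-2.4,-0.1,8.6,0,-2.7,-0.1,8.6,0,-2.9,-0.1,8.6,0,-3.1,-0.1,8.6,0]'; python3 - <<'E'
from h import *
units((.539,-.188,.035),185.3)
cv2.imwrite("pics/w3.png",imaging.read_camera("side")[150:300,220:370,::-1].repeat(4,0).repeat(4,1))
E
```

```text
time: 4.6
eef_pos: [0.5248, -0.1893, 0.0365]
tcp_rot: [-0.046, 0.999, 0.0, -0.0]
contact_force: [-2.9, 0.2, 1.5]
opening: 0.001
units [-0.57  -0.001  0.059] turn -0.006 | t 4.6 pos [ 0.5248 -0.1893  0.0365] yaw -174.73 F [-2.9  0.2  1.5] open 0.001
```

View pics/w3.png

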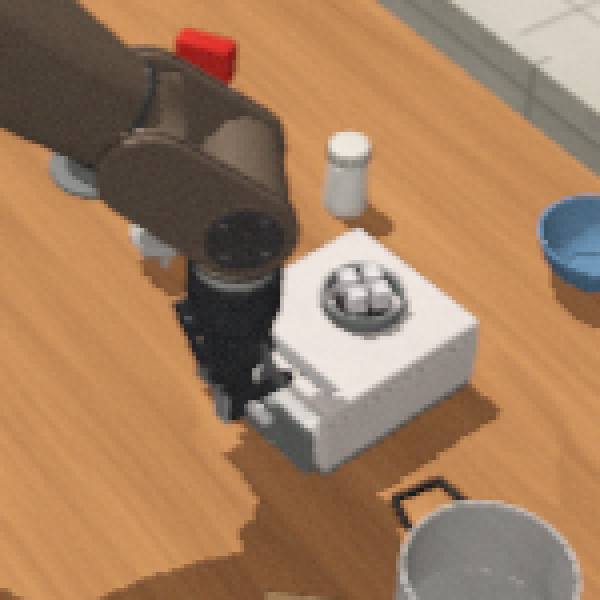

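The drawer is nearly shut, and at 2.9 N it is still sliding. I'll push on in small steps until the stop is felt.

```bash
for i in 1; do python3 -m creep '[-0.1,0,0,0,-0.2,0,0,0,-0.3,0,0,0,-0.3,0,0,0]'; done; python3 -m creep '[-0.06,0,0,0,-0.12,0,0,0,-0.12,0,0,0]'
```

```text
time: 4.98
eef_pos: [0.5323, -0.1886, 0.0361]
tcp_rot: [-0.046, 0.999, 0.0, 0.0]
contact_force: [-0.8, 0.9, -0.3]
opening: -0.0
time: 5.23
eef_pos: [0.5341, -0.1884, 0.036]
tcp_rot: [-0.046, 0.999, 0.0, -0.002]
contact_force: [-5.0, -0.3, 2.1]
opening: -0.005
```

```bash
python3 -m creep '[-0.1,0,0,0,-0.15,0,0,0,-0.15,0,0,0,-0.15,0,0,0]'; python3 -m creep '[-0.1,0,0,0,-0.15,0,0,0,-0.15,0,0,0,-0.15,0,0,0]'
```

```text
time: 5.57
eef_pos: [0.5342, -0.1884, 0.036]
tcp_rot: [-0.047, 0.999, 0.001, -0.007]
contact_force: [-17.3, -2.2, 11.1]
opening: -0.004
time: 5.9
eef_pos: [0.5342, -0.1883, 0.036]
tcp_rot: [-0.048, 0.999, 0.002, -0.012]
contact_force: [-27.9, -3.5, 19.2]
opening: -0.003
```

The force rose to 28 N with no motion, so the drawer is at its stop. Next I back off, rise and look down on the coupling with the gripper open.

```bash
python3 -m creep '[1.5,0,0,0,2,0,-1,0,2,0,-2.6,0,2,0,-4.2,0,1,0,-5.8,0,0,0,-7,0,-1,0,-8,0,-2.5,0,-9,0,-4,0,-9,0,-5,0,-9,0,-5,0,-9,0,-5,0,-9,0]' 0; python3 - <<'E'
from h import *
import pickle
units((.668,-.176,.25),185.3)
C=cam("wrist"); pickle.dump(C,open("w4.pkl","wb"))
im=imaging.read_camera("wrist")[:,:,::-1]
cv2.imwrite("pics/w4.png",im)
print(proj([.668,-.176,.106],C))
E
```

```text
time: 6.9
eef_pos: [0.6681, -0.1759, 0.2605]
tcp_rot: [-0.046, 0.999, 0.0, 0.0]
contact_force: [-0.4, 0.7, -0.8]
opening: 1.005
units [ 0.004 -0.003  0.418] turn 0.005 | t 6.9 pos [ 0.6681 -0.1759  0.2605] yaw -174.67 F [-0.4  0.7 -0.8] open 1.005
[[258.80486085 174.31110934]]
```

View pics/w4.png

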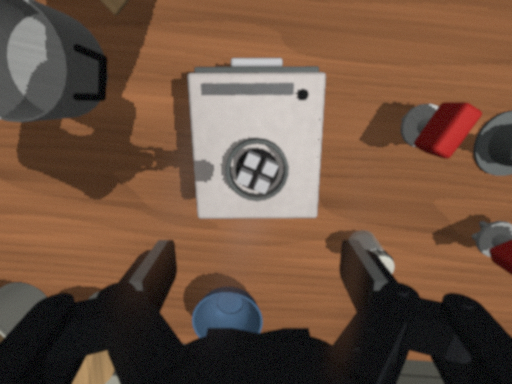

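The drawer is shut; its front at (257,68) is flush, and the yaw matches. The coupling is at about (257,171). I'll enlarge it.

```bash
python3 - <<'E'
import cv2
im=cv2.imread("pics/w4.png")[131:211,217:297]
cv2.imwrite("pics/w4c.png",cv2.resize(im,None,fx=7.5,fy=7.5,interpolation=cv2.INTER_CUBIC))
E
```

```text
(no output)
```

View pics/w4c.png

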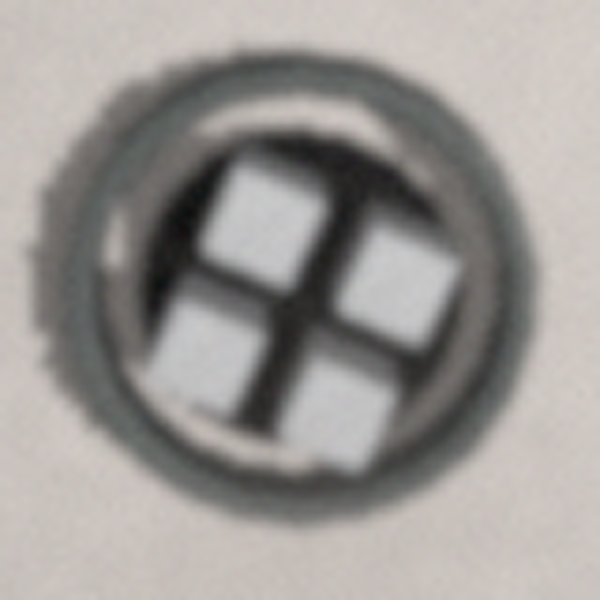

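```bash
python3 - <<'E'
from h import *
import pickle
C=pickle.load(open("w4.pkl","rb"))
g=cv2.cvtColor(cv2.imread("pics/w4.png")[131:211,217:297],cv2.COLOR_BGR2GRAY)
G=cv2.resize(g,None,fx=7.5,fy=7.5,interpolation=cv2.INTER_CUBIC)
for T in(170,185):
  n,l,st,ce=cv2.connectedComponentsWithStats((G>T).astype(np.uint8))
  pts=[]
  for i in range(1,n):
    if 4000<st[i,4]<20000 and abs(ce[i]-300).max()<200:
        c=np.argwhere(l==i)[:,::-1].astype(np.float32); r=cv2.minAreaRect(c)
        w=plane(np.array(r[0])/7.5+np.array([217,131])-.43,.106,C); pts.append(w[:2]); print(T,ce[i].round(),r,w.round(4))
  if len(pts)==4:
    p=np.array(pts);m=p.mean(0); a=np.arctan2(*(p-m).T[::-1]); print("ctr",m.round(4),"diag angles mod 90 minus45",(np.degrees(a)-45)%90)
h=np.array([(262,228),(397,283),(340,418),(210,350)])/7.5+np.array([217,131])-.43
p=np.array([plane(u,.106,C)[:2] for u in h]);m=p.mean(0);print("hand",p.round(4).tolist(),m.round(4),(np.degrees(np.arctan2(*(p-m).T[::-1]))-45)%90)
coll=np.array((297,287))/7.5+np.array([217,131])-.43
print("collar",plane(coll,.094,C))
E
```

```text
170 [263. 226.] ((263.09869384765625, 225.9261016845703), (86.92310333251953, 87.8712387084961), 23.428691864013672) [ 0.6537 -0.185   0.106 ]
170 [398. 285.] ((398.1148986816406, 285.2882385253906), (86.41473388671875, 87.29190063476562), 25.114835739135742) [ 0.6606 -0.1649  0.106 ]
170 [202. 371.] ((223.566162109375, 384.34063720703125), (146.42176818847656, 116.1226577758789), 27.299570083618164) [ 0.6777 -0.1888  0.106 ]
170 [333. 418.] ((333.0787658691406, 425.126708984375), (85.32616424560547, 106.59564208984375), 24.443954467773438) [ 0.6824 -0.1722  0.106 ]
ctr [ 0.6686 -0.1777] diag angles mod 90 minus45 [71.1040133  77.04973508 84.4995753  66.72049566]
185 [263. 226.] ((262.93463134765625, 225.69052124023438), (79.53842163085938, 78.8636474609375), 24.943906784057617) [ 0.6537 -0.1851  0.106 ]
185 [398. 285.] ((398.1076965332031, 285.4836120605469), (79.13999938964844, 79.20040893554688), 25.016895294189453) [ 0.6606 -0.1649  0.106 ]
185 [203. 358.] ((203.37791442871094, 360.3970947265625), (77.71696472167969, 82.82469177246094), 23.428691864013672) [ 0.6744 -0.192   0.106 ]
185 [336. 415.] ((335.7353515625, 419.0830993652344), (76.54862213134766, 86.5332260131836), 19.440034866333008) [ 0.6815 -0.1719  0.106 ]
ctr [ 0.6675 -0.1785] diag angles mod 90 minus45 [70.44040337 72.04257666 71.80087926 70.14411739]
hand [[0.6541, -0.1852], [0.6603, -0.1651], [0.6812, -0.1713], [0.6727, -0.1911]] [ 0.6671 -0.1782] [73.16774078 72.48212034 70.82306754 68.53223516]
collar [ 0.66503611 -0.17922394  0.094     ]
```

```bash
python3 - <<'E'
from h import *
print(ctrl.get_state()["qpos"].round(3)); units((.616,.175,.2),82)
E
```

```text
[-0.405  0.3    1.507  0.     1.336 -2.068]
units [ 0.741 14.171  2.426] turn 20.658 | t 6.95 pos [ 0.6671 -0.1761  0.2605] yaw -174.71 F [ 0.   0.1 -0.2] open 1.001
```

```bash
python3 -m creep '[0.7,14.2,0.4,20.6,0.7,14.2,0.4,20.6,0.7,14.2,0.4,20.6,0.7,14.2,0.4,20.6,0.7,14.2,0.4,20.6,0.7,14.2,0.4,20.6,0.7,14.2,0.4,20.6,0.7,14.2,2.4,20.6,0.7,14.2,2.4,20.6,0.7,14.2,2.4,20.6,0.7,14.2,2.4,20.6,0.7,14.2,2.4,20.6,0.7,14.2,2.4,20.6,0.7,14.2,2.4,20.6,0.7,14.2,2.4,20.6,0.7,14.2,2.4,20.6,0.7,14.2,2.4,20.6]' 0; python3 - <<'E'
from h import *
import pickle
units((.616,.175,.0585),82)
C=cam("wrist"); pickle.dump(C,open("w5.pkl","wb"))
im=imaging.read_camera("wrist")[:,:,::-1]
cv2.imwrite("pics/w5.png",im)
E
```

```text
time: 8.37
eef_pos: [0.6164, 0.175, 0.2015]
tcp_rot: [0.753, 0.658, 0.0, 0.0]
contact_force: [0.2, 0.1, 0.4]
opening: 0.999
units [-2.00e-03 -1.80e-02  5.72e+00] turn 0.064 | t 8.37 pos [0.6164 0.175  0.2015] yaw 82.32 F [0.2 0.1 0.4] open 0.999
```

View pics/w5.png

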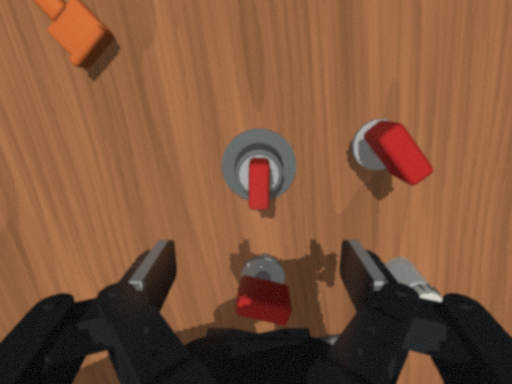

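The target key is at (259,183), upright in its stand and aligned with the jaws. The other two, at (399,152) and (264,298), are bigger and out of the way.

```bash
python3 - <<'E'
import cv2
im=cv2.imread("pics/w5.png")[120:220,210:310]
cv2.imwrite("pics/w5c.png",cv2.resize(im,None,fx=6,fy=6,interpolation=cv2.INTER_CUBIC))
E
```

```text
(no output)
```

View pics/w5c.png

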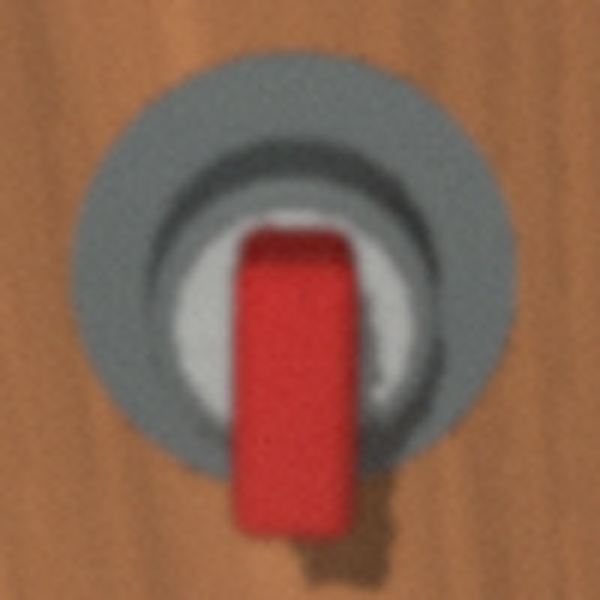

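```bash
python3 - <<'E'
from h import *
import pickle
C=pickle.load(open("w5.pkl","rb"))
o=np.array([210,120])
q=np.array([(240,262),(353,262),(354,536),(232,536)])/6+o-.42
for z in(.085,.095):
    P=np.array([plane(u,z,C) for u in q])[:,:2]
    print(z,P.mean(0).round(4),[np.linalg.norm(P[i]-P[i-1]).round(4) for i in range(4)],"ang",[np.degrees(np.arctan2(*(P[b]-P[a])[::-1])).round(1) for a,b in((3,0),(2,1))])
print("disc c",plane(np.array((294,268))/6+o-.42,.004,C),"flange",plane(np.array((293,325))/6+o-.42,.046,C))
E
```

```text
0.085 [0.6169 0.1712] [np.float64(0.0459), np.float64(0.0176), np.float64(0.0459), np.float64(0.02)] ang [np.float64(80.1), np.float64(83.1)]
0.095 [0.6173 0.1742] [np.float64(0.0441), np.float64(0.017), np.float64(0.0441), np.float64(0.0193)] ang [np.float64(80.1), np.float64(83.1)]
disc c [0.61758765 0.1751283  0.004     ] flange [0.6171009  0.17393181 0.046     ]
```

```bash
python3 -m creep '[0,0.03,1.5,0,0,0.03,3,0,0,0.03,4,0,0,0.03,4.8,0,0,0.03,5.3,0,0,0.03,5.6,0,0,0.03,5.6,0]'; python3 -m creep '[0,0,0,0,0,0,0,0,0,0,0,0,0,0,0,0,0,0,0,0,0,0,0,0,0,0,0,0,0,0,0,0]' 255 60
```

```text
time: 9.0
eef_pos: [0.6168, 0.1752, 0.0598]
tcp_rot: [0.753, 0.658, -0.001, -0.001]
contact_force: [-1.2, 0.7, -0.7]
opening: 0.999
time: 9.67
eef_pos: [0.6184, 0.1756, 0.0624]
tcp_rot: [0.753, 0.658, 0.001, 0.0]
contact_force: [-0.9, 0.2, 4.4]
opening: 0.224
```

Grasped: opening is 0.224, about 19 mm, which matches the 20 mm grip. Now I lift.

```bash
python3 -m creep '[0,0,-0.3,0,0,0,-0.8,0,0,0,-1.4,0,0,0,-2.1,0,0,0,-3,0,0,0,-4,0,0,0,-5,0,0,0,-5.5,0,0,0,-5.5,0,0,0,-5.5,0]'; python3 - <<'E'
from h import *
import pickle
units((.667,-.178,.22),71)
im=imaging.read_camera("wrist")[:,:,::-1]
cv2.imwrite("pics/w6.png",im)
im=imaging.read_camera("side")[:,:,::-1]
cv2.imwrite("pics/s6.png",im[70:270,180:380].repeat(3,0).repeat(3,1))
E
```

```text
time: 10.5
eef_pos: [0.6177, 0.1755, 0.1991]
tcp_rot: [0.753, 0.658, 0.0, 0.0]
contact_force: [-0.1, -0.2, -2.7]
opening: 0.222
units [-13.747   3.855  -0.836] turn 2.254 | t 10.5 pos [0.6177 0.1755 0.1991] yaw 82.27 F [-0.1 -0.2 -2.7] open 0.222
```

View pics/w6.png

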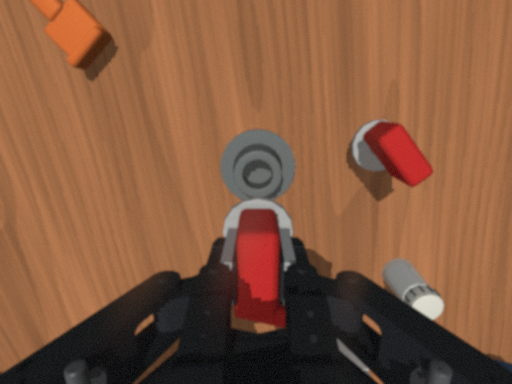

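View pics/s6.png

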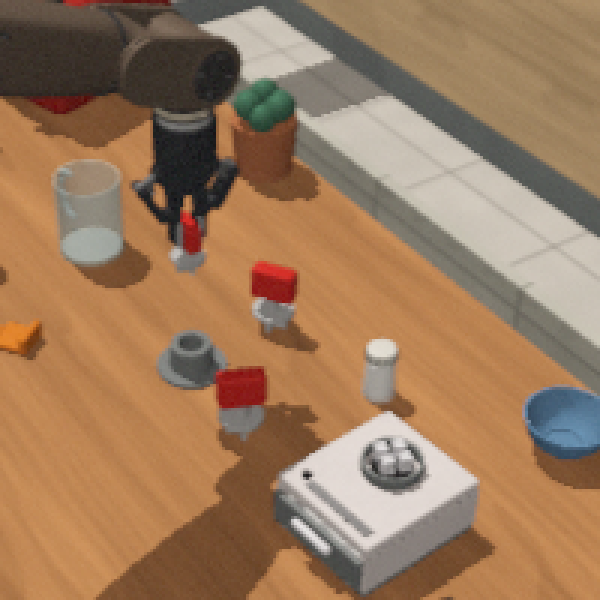

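The key is held upright, clear of the stand and in line with the jaws. I'll measure its offset in the hand by overlaying a model.

```bash
python3 - <<'E'
from h import *
C=cam("wrist");s=ctrl.get_state();M=R.from_quat(s["tcp_rot"]).as_matrix();p=s["eef_pos"]
im=cv2.imread("pics/w6.png")[180:340,190:330]
im=cv2.resize(im,None,fx=3.7,fy=3.7,interpolation=cv2.INTER_CUBIC)
raw=im.copy()
def dr(L,col):
    uv=(proj(p+np.array(L)@M.T,C)-[190,180]+.4)*3.7
    cv2.polylines(im,[uv.round().astype(int)],True,col,1)
t=np.linspace(0,2*np.pi,60)
for dx,col in((0,(0,255,0)),):
  for zo in (.0164,):
    dr(np.c_[dx+.022*np.cos(t),.022*np.sin(t),0*t+zo],col)
    dr(np.c_[dx+.022*np.cos(t),.022*np.sin(t),0*t+zo+.006],(255,255,0))
    dr([(dx+a*.023,b*.01,zo-.014-.006-.0) for a,b in((1,1),(1,-1),(-1,-1),(-1,1))],col) if 0 else None
    zt=zo-.014-.035
    dr([(dx+a*.023,b*.01,zt) for a,b in((1,1),(1,-1),(-1,-1),(-1,1))],col)
cv2.imwrite("pics/w6c.png",im)
E
```

```text
(no output)
```

View pics/w6c.png

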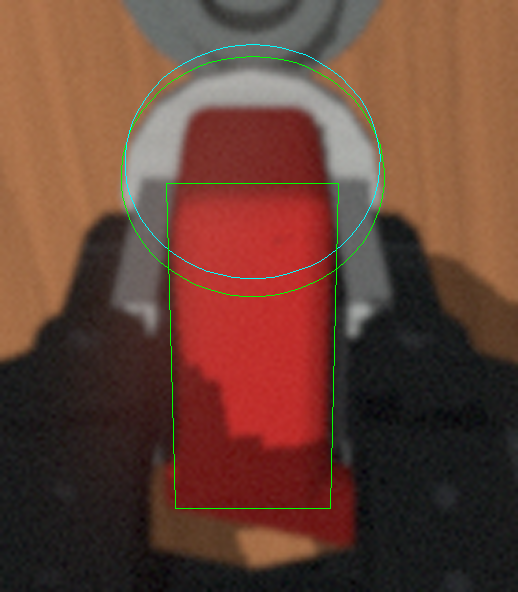

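```bash
python3 - <<'E'
import cv2
im=cv2.imread("pics/w6.png")[190:330,205:310]
cv2.imwrite("pics/w6d.png",cv2.convertScaleAbs(cv2.resize(im,None,fx=4.2,fy=4.2,interpolation=cv2.INTER_CUBIC),alpha=1.6,beta=10))
E
```

```text
(no output)
```

View pics/w6d.png

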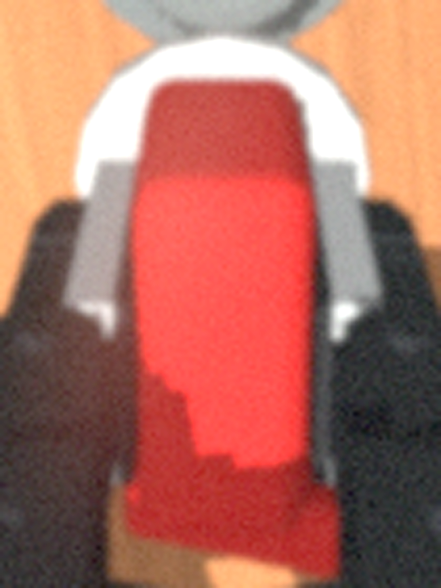

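```bash
cat > inhand.py <<'E'
from h import *
from scipy.optimize import least_squares
C=cam("wrist");s=ctrl.get_state();M=R.from_quat(s["tcp_rot"]).as_matrix();p=s["eef_pos"]
def px(L): return (proj(p+np.atleast_2d(L)@M.T,C)-[205,190]+.4)*4.2
t=np.linspace(0,2*np.pi,721)
def model(q,w=.02):
    dx,dy,z,pit=q  # z: grip centre rel TCP along tool z (neg behind)
    Ry=R.from_euler("y",pit).as_matrix()
    T=lambda L:np.atleast_2d(L)@Ry.T+[dx,dy,z]
    o=[]
    fl=np.vstack([px(T(np.c_[.022*np.cos(t),.022*np.sin(t),0*t+h])) for h in(.0315,.0375)])
    o+=[fl[:,1].min(),fl[:,0].min(),fl[:,0].max()]
    tl=px(T([(.023,-w/2,-.0175),(.023,w/2,-.0175),(.023,-w/2,.0175),(.023,w/2,.0175)]))
    xs=tl[:,0]; 
    o+=[tl[:2,1].mean(),xs[:2].min(),xs[:2].max(),tl[2:,1].mean(),xs[2:].min(),xs[2:].max()]
    return np.array(o)
obs=np.array([35,77,370,178,133,312,80,146,300])
W=np.array([1,1,1,1,.5,.5,1,.5,.5])
if __name__=="__main__":
  for w in(.02,.019):
    print("pred0",model([0,0,-.0151,0],w).round())
    for fixp in(1,0):
        r=least_squares(lambda q:W*(model([q[0],q[1],q[2],0 if fixp else q[3]],w)-obs),[0,0,-.015,0],x_scale=[.001,.001,.001,.02])
        print(w,r.x.round(4),r.cost.round(1),(r.fun).round(1))
E
python3 inhand.py
```

```text
pred0 [  8.  74. 373. 166. 125. 321.  49. 146. 300.]
0.02 [-0.0065 -0.     -0.0068  0.    ] 105.9 [-3.4  4.7 -5.3  8.7 -0.2  0.9 -7.8  2.5 -2.3]
0.02 [-0.0044 -0.     -0.012  -0.0471] 31.2 [ 3.8  0.7 -1.2  1.6 -1.9  2.6 -5.4  1.5 -1.4]
pred0 [  8.  74. 373. 166. 130. 316.  49. 150. 296.]
0.019 [-0.0061 -0.     -0.0078  0.    ] 119.2 [-3.9  3.9 -4.5  9.3  1.7 -1.  -8.1  4.  -3.9]
0.019 [-0.0038 -0.     -0.0134 -0.0502] 32.9 [ 3.8 -0.5 -0.   1.6 -0.1  0.8 -5.5  3.  -2.9]
```

```bash
cat > cal.py <<'E'
from h import *
import pickle
from scipy.optimize import least_squares
C1=pickle.load(open("w1.pkl","rb"));C5=pickle.load(open("w5.pkl","rb"));C4=pickle.load(open("w4.pkl","rb"))
t=np.linspace(0,2*np.pi,361)
def circ(c,r,z): return np.c_[c[0]+r*np.cos(t),c[1]+r*np.sin(t),0*t+z]
def fix(C,a):
    K,o,A=C; return K,o+A@np.array(a[:3]),A@R.from_rotvec(a[3:]).as_matrix()
def mod(q):
    c=q[:2];a=np.r_[q[2:5],q[5:8]]
    out=[]
    for C,sc,off in((C1,7,(195,125)),(C5,6,(210,120))):
        f=lambda P:(proj(P,fix(C,a))-off+.45)*sc
        d=f(circ(c,.046,.003)); fl=np.vstack([f(circ(c,.022,.046)),f(circ(c,.022,.04))])
        if sc==7: out+=[(d[:,0].min()-72),d[:,0].max()-525,d[:,1].min()-78,d[:,1].max()-522,fl[:,1].min()-242,fl[:,0].max()-410]
        else:
            y=np.radians(82); e=np.array([np.cos(y),np.sin(y)])
            g=f([np.r_[c+.023*e,.095],np.r_[c-.023*e,.095],np.r_[c+.023*e,.06]])
            out+=[d[:,0].min()-72,d[:,0].max()-517,d[:,1].min()-50,fl[:,1].min()-210,fl[:,0].min()-172,fl[:,0].max()-415,g[0,1]-262,g[1,1]-536,g[2,1]-230,g[0,0]-296]
    return np.array(out)
def res(q): return np.r_[mod(q)/5,q[2:5]/.0015,q[5:8]/.006]
if __name__=="__main__":
    q0=np.r_[.617,.174,np.zeros(6)]
    print("raw",mod(q0).round())
    r=least_squares(res,q0,x_scale=np.r_[[.001]*5,[.005]*3])
    print(r.x.round(4));print(mod(r.x).round())
    np.save("cal.npy",r.x[2:])
    C=fix(C4,r.x[2:])
    h=np.array([(263,226),(398,285),(336,418),(203,358)])/7.5+np.array([217,131])-.43
    p=np.array([plane(u,.106,C)[:2] for u in h]);m=p.mean(0);print("coupling",m.round(4),(np.degrees(np.arctan2(*(p-m).T[::-1]))-45)%90)
    print("collar",plane(np.array((297,287))/7.5+np.array([217,131])-.43,.094,C).round(4))
E
python3 cal.py
```

```text
raw [  9.  10.   0.  -0.  -6.   4.  -4.  -1.  -5. -11.  -1.  -1.  -4.   7.
 -16.  -2.]
[ 6.175e-01  1.729e-01  1.000e-04  3.000e-04 -1.100e-03  7.000e-04
  7.000e-04  3.000e-04]
[  2.   2.   3.   1.  -4.  -4.  -1.  -1.   1.  -5.   2.  -0.   2.  12.
 -10.   1.]
coupling [ 0.6674 -0.1782] [70.63300651 71.80840536 70.32900343 70.93717743]
collar [ 0.665  -0.1789  0.094 ]
```

```bash
python3 - <<'E'
from inhand import *
from cal import fix
import inhand
inhand.C=fix(inhand.C,np.load("cal.npy"))
obs[6]=68
for w in(.02,):
  for W in ([1,1,1,1,.5,.5,.5,.5,.5],[1,1,1,1,0,0,0,0,0]):
   W=np.array(W)
   for fp in(0,-.02,-.04,None):
    r=least_squares(lambda q:np.r_[W*(model([q[0],q[1],q[2],fp if fp is not None else q[3]],w)-obs)/4,q[2]/.003+.0151/.003],[0,0,-.015,0],x_scale=[.001,.001,.001,.02])
    q=r.x; pit=q[3] if fp is None else fp
    print(fp,q.round(4),"cost",r.cost.round(1),"shoulder x",(q[0]+.0375*np.sin(pit)).round(4),(r.fun*4).round(0))
E
```

```text
0 [-0.0043  0.0002 -0.0116  0.    ] cost 4.8 shoulder x -0.0043 [-8.  1. -2.  6. -2.  3. -0.  2. -1.  5.]
-0.02 [-0.0038  0.0002 -0.0129  0.    ] cost 1.8 shoulder x -0.0046 [-5.  0. -1.  3. -2.  3.  1.  1. -1.  3.]
-0.04 [-0.0035  0.0002 -0.0141  0.    ] cost 0.7 shoulder x -0.005 [-1. -0. -0. -0. -2.  3.  1.  1. -1.  1.]
None [-0.0034  0.0002 -0.0141 -0.0409] cost 0.7 shoulder x -0.005 [-0. -0. -0. -0. -2.  3.  1.  1. -1.  1.]
0 [-0.0042  0.0002 -0.0119  0.    ] cost 4.3 shoulder x -0.0042 [-9.  2. -2.  6. -0.  0. -0.  0. -0.  4.]
-0.02 [-0.0037  0.0002 -0.0132  0.    ] cost 1.3 shoulder x -0.0045 [-5.  1. -1.  3. -0.  0.  0.  0. -0.  3.]
-0.04 [-0.0033  0.0002 -0.0144  0.    ] cost 0.0 shoulder x -0.0048 [-1. -0.  0.  0. -0.  0.  0.  0. -0.  1.]
None [-0.0033  0.0002 -0.0146 -0.0428] cost 0.0 shoulder x -0.0049 [ 0. -0.  0.  0. -0.  0.  0.  0. -0.  1.]
```

```bash
python3 -m creep '[0,0,-0.8,0,-13.6,3.8,-0.8,2.26,-13.6,3.8,-0.8,2.26,-13.6,3.8,-0.8,2.26,-13.6,3.8,-0.8,2.26,-13.6,3.8,-0.8,2.26,-13.6,3.8,-0.8,2.26,-13.6,3.8,-0.8,2.26,-13.6,3.8,-0.8,2.26,-13.6,3.8,-0.8,2.26,-13.6,3.8,-0.8,2.26,-13.6,3.8,-0.8,2.26,-13.6,3.8,-0.8,2.26]'; python3 - <<'E'
from h import *
units((.6686,-.1739,.160),71)
E
```

```text
time: 11.68
eef_pos: [0.6653, -0.1733, 0.2165]
tcp_rot: [0.814, 0.58, -0.001, -0.002]
contact_force: [0.4, 0.1, -2.4]
opening: 0.223
units [0.017 0.142 2.261] turn -0.006 | t 11.68 pos [ 0.6653 -0.1733  0.2165] yaw 70.97 F [ 0.4  0.1 -2.4] open 0.223
```

```bash
python3 -m creep '[0,0.14,0.8,0,0.02,0.14,1.6,0,0.02,0.14,2.2,0,0.02,0.14,2.2,0,0.02,0.14,2.2,0]'; python3 - <<'E'
from h import *
units((.6686,-.1739,.160),71)
im=imaging.read_camera("wrist")[190:330,185:325,::-1]
cv2.imwrite("pics/w7.png",cv2.resize(im,None,fx=4.2,fy=4.2,interpolation=cv2.INTER_CUBIC))
a=imaging.read_camera("scene")[120:200,160:260,::-1];b=imaging.read_camera("side")[170:250,260:360,::-1]
cv2.imwrite("pics/ss7.png",cv2.resize(np.vstack([a,b]),None,fx=3.7,fy=3.7,interpolation=cv2.INTER_CUBIC))
E
```

```text
time: 12.1
eef_pos: [0.6687, -0.1732, 0.1619]
tcp_rot: [0.814, 0.581, -0.001, -0.002]
contact_force: [1.4, -0.7, -2.1]
opening: 0.221
units [-0.026  0.006  0.077] turn 0.01 | t 12.1 pos [ 0.6687 -0.1732  0.1619] yaw 71.05 F [ 1.4 -0.7 -2.1] open 0.221
```

View pics/w7.png

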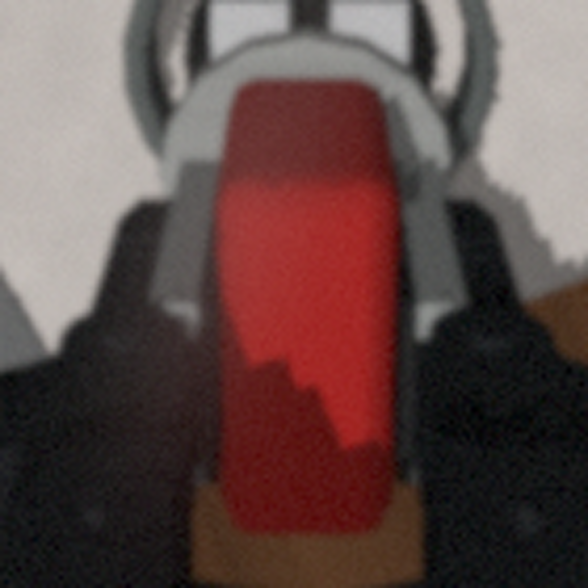

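View pics/ss7.png

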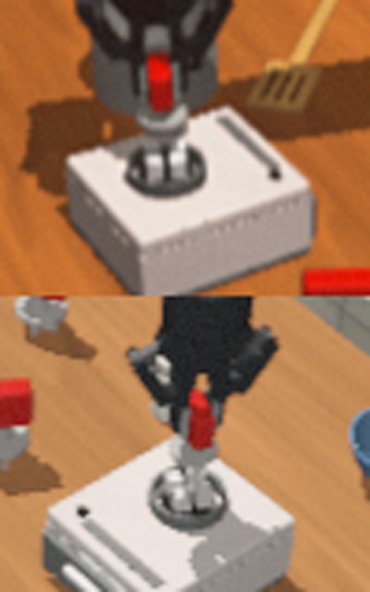

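Aligned: the slot is at column 310 of the crop and the key's centre at 308. I'll lower slowly and feel for contact.

```bash
python3 -m creep '[-0.03,0,0.1,0,-0.03,0,0.2,0,-0.03,0,0.3,0,-0.03,0,0.4,0,-0.03,0,0.4,0]'; python3 -m creep '[0,0,0.08,0,0,0,0.16,0,0,0,0.24,0,0,0,0.24,0]'
```

```text
time: 12.67
eef_pos: [0.6689, -0.1755, 0.1529]
tcp_rot: [0.814, 0.58, -0.0, -0.001]
contact_force: [-0.0, -0.3, -1.5]
opening: 0.226
time: 13.0
eef_pos: [0.6691, -0.1755, 0.1471]
tcp_rot: [0.814, 0.58, -0.0, -0.0]
contact_force: [-0.7, 0.3, -2.0]
opening: 0.223
```

```bash
python3 -m creep '[0,0,0.08,0,0,0,0.16,0,0,0,0.16,0]';python3 -m creep '[0,0,0.08,0,0,0,0.16,0,0,0,0.16,0]'
```

```text
time: 13.25
eef_pos: [0.6691, -0.1755, 0.1432]
tcp_rot: [0.814, 0.58, -0.0, -0.0]
contact_force: [-0.0, -0.1, -2.7]
opening: 0.224
time: 13.5
eef_pos: [0.6691, -0.1755, 0.1392]
tcp_rot: [0.814, 0.58, -0.0, -0.0]
contact_force: [-0.6, 0.4, -2.8]
opening: 0.225
```

```bash
python3 -m creep '[0,0,0.08,0,0,0,0.16,0,0,0,0.16,0]';python3 -m creep '[0,0,0.08,0,0,0,0.16,0,0,0,0.16,0]'; python3 - <<'E'
from h import *
im=imaging.read_camera("wrist")[150:310,175:335,::-1]
cv2.imwrite("pics/w8.png",cv2.resize(im,None,fx=3.7,fy=3.7,interpolation=cv2.INTER_CUBIC))
a=imaging.read_camera("scene")[120:200,160:260,::-1];b=imaging.read_camera("side")[170:250,260:360,::-1]
cv2.imwrite("pics/ss8.png",cv2.resize(np.vstack([a,b]),None,fx=3.7,fy=3.7,interpolation=cv2.INTER_CUBIC))
E
```

```text
time: 13.75
eef_pos: [0.6691, -0.1755, 0.1352]
tcp_rot: [0.814, 0.58, -0.0, -0.0]
contact_force: [-0.3, -0.2, -2.0]
opening: 0.227
time: 14.0
eef_pos: [0.6692, -0.1755, 0.1312]
tcp_rot: [0.814, 0.58, -0.0, -0.0]
contact_force: [0.1, 0.7, -2.7]
opening: 0.222
```

View pics/w8.png

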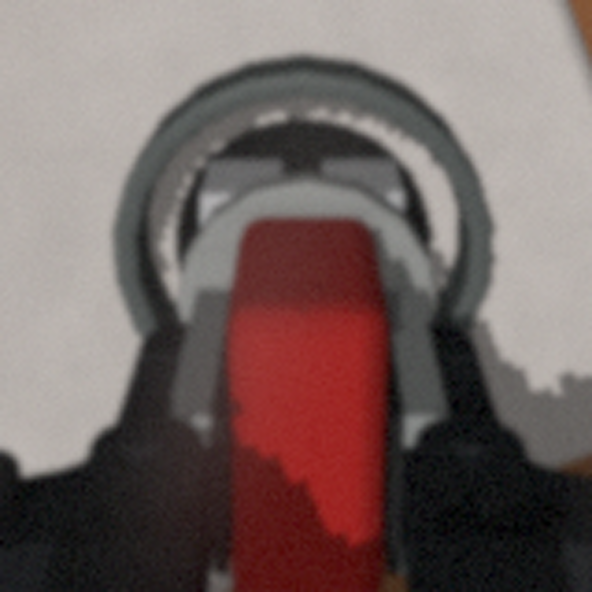

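View pics/ss8.png

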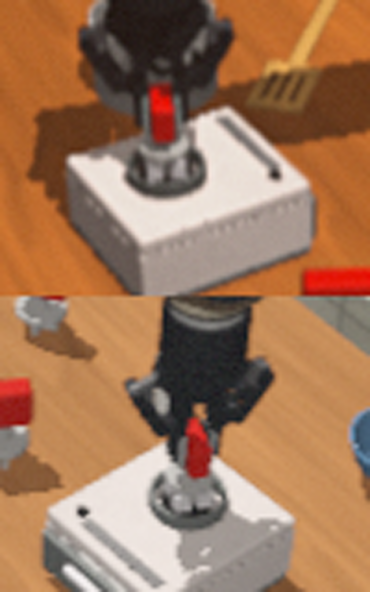

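The splines slid into the slots with no contact force. Next I seat the key and press against the spring.

```bash
python3 -m creep '[0,0,0.05,0,0,0,0.1,0,0,0,0.1,0,0,0,0.1,0]'; python3 -m creep '[0,0,0.05,0,0,0,0.1,0,0,0,0.1,0,0,0,0.1,0]'; python3 -m creep '[0,0,0.05,0,0,0,0.1,0,0,0,0.1,0,0,0,0.1,0]'
```

```text
time: 14.48
eef_pos: [0.6694, -0.1756, 0.1292]
tcp_rot: [0.814, 0.58, 0.0, 0.0]
contact_force: [0.3, -0.3, -2.5]
opening: 0.224
time: 14.82
eef_pos: [0.6696, -0.1757, 0.128]
tcp_rot: [0.814, 0.581, 0.0, 0.0]
contact_force: [-3.1, 1.1, 3.6]
opening: 0.228
time: 15.15
eef_pos: [0.6696, -0.1757, 0.1248]
tcp_rot: [0.814, 0.58, 0.0, 0.0]
contact_force: [-3.5, 1.2, 4.6]
opening: 0.22
```

```bash
python3 -m creep '[0,0,0.05,0,0,0,0.1,0,0,0,0.1,0,0,0,0.1,0]'; python3 -m creep '[0,0,0.05,0,0,0,0.1,0,0,0,0.1,0,0,0,0.1,0]'; python3 -m creep '[0,0,0.05,0,0,0,0.1,0,0,0,0.1,0,0,0,0.1,0]'
```

```text
time: 15.48
eef_pos: [0.6697, -0.1757, 0.1225]
tcp_rot: [0.814, 0.58, 0.0, 0.0]
contact_force: [-2.8, 0.8, 5.5]
opening: 0.225
time: 15.82
eef_pos: [0.6697, -0.1757, 0.1207]
tcp_rot: [0.814, 0.58, 0.0, 0.0]
contact_force: [-3.6, 1.1, 7.6]
opening: 0.224
time: 16.15
eef_pos: [0.67, -0.1758, 0.1206]
tcp_rot: [0.814, 0.581, 0.0, 0.0]
contact_force: [-6.6, 2.6, 13.6]
opening: 0.23
```

The stop was reached at TCP z 0.1206. The force rose to 16 N net, and travel was 7.4–8 mm. I'll check by picture.

```bash
python3 -m creep '[0.0,0,0.04,0,0,0,0.04,0,0,0,0.04,0]'; python3 - <<'E'
from h import *
im=imaging.read_camera("wrist")[150:310,175:335,::-1]
a=imaging.read_camera("scene")[120:200,160:260,::-1];b=imaging.read_camera("side")[160:240,260:360,::-1]
cv2.imwrite("pics/f9.png",cv2.resize(np.hstack([np.vstack([a,b]),im]),None,fx=3,fy=3,interpolation=cv2.INTER_CUBIC))
s=ctrl.get_state();print(s["time"],s["eef_pos"],s["contact_force"],s["wrist_torque"],s["opening"])
E
```

```text
time: 16.4
eef_pos: [0.6701, -0.1758, 0.1206]
tcp_rot: [0.814, 0.581, 0.0, 0.0]
contact_force: [-7.5, 2.9, 17.2]
opening: 0.228
16.55 [ 0.67005658 -0.17580935  0.12054876] [-8.28330795  2.85385417 17.11565894] [ 0.59693414  1.57120922 -0.04689493] 0.22835011698287588
```

View pics/f9.png

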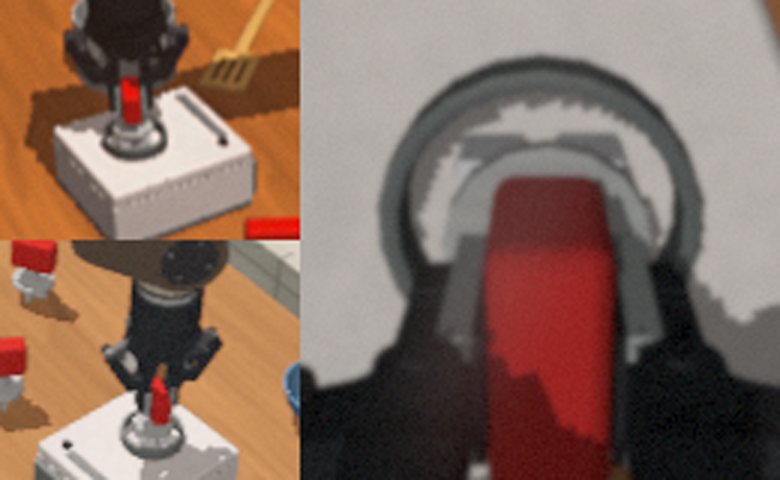

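```bash
python3 -m creep '[0,-0.03,0.0,0,0,-0.03,0,0,0,-0.03,0,0,0,-0.03,0,0]'
```

```text
time: 16.88
eef_pos: [0.6699, -0.1757, 0.1206]
tcp_rot: [0.814, 0.581, 0.001, 0.001]
contact_force: [-6.2, 2.5, 15.6]
opening: 0.226
```

```bash
python3 -c "
from plant import ctrl
print(ctrl.get_state()['contact_force']);print(ctrl.sign_off())"
```

```text
[-6.17471931  2.52388371 15.5721557 ]
the job is handed in; nothing more can be done
None
```

I finished the whole sequence and handed it in at about 16.9 s of the 58 s allowed, with the arm still gripping the key and pressing it down. No verdict was reported.

- **Drawer:** I pushed it shut until it hit its stop. The push force rose to about 28 N with no further motion, and the next wrist picture shows its front flush with the box.
- **Key:** I took the smallest red-handled key, the one in the stand. I gripped it across its 20 mm thickness, lifted it clear and turned it about 11° to line up with the coupling slots.
- **Fit:** The splines slid in with no contact force, and the flange met the coupling at tool height 0.128 m. I then pressed to the spring's stop at 0.1206 m, about 7.4 mm of travel.
- **Last checks:** The tool is pressing down with about 18 N, more than the 10 N the spring takes at its stop. The gripper opening of 0.226 (about 19 mm) shows the key is still held. The final pictures show the flange seated and the coupling sunk in its collar.

**Doubts:**
- **Side force:** About 6.7 N remains, down from 8.8 N after I moved the tool slightly to relieve it.
- **Tilt:** One fit of the key in the hand suggested a tilt of up to 0.04 rad, against the limit of 0.08 rad. The wrist torque does not support the flange resting on one edge, but I could not rule the tilt out.
- **Other objects:** I did not measure how far the other things on the counter moved. The arm made no contact with them that I could see.

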